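Move the row of tester candles to the tester stand in the same order

ROBOT

A 7-joint arm with a two-finger parallel gripper is mounted at the origin on the work surface. World frame = base frame: x ahead of the robot, y to its left, z up, the work surface at z = 0. Lengths are in m, angles in rad, forces in N, time in s.
With the tool pointing down it reaches from about 0.35 to 0.9 m from the base axis. Payload 8.1 kg.
Tool frame: the origin (TCP) lies midway between the tips of the shut fingers; the grasp point (between the pads) lies 19 mm behind it; x points along the fingers, z is the direction in which the jaws open and shut, and the axes are right-handed (so a half turn about x gives the same grasp; the last joint's range is limited). The gripper opens to 92 mm and grips with 3 to 60 N. Pads are 19 mm wide; open, the fingers measure 130 mm over their backs; the gripper's body (75 mm by 190 mm) begins 47 mm behind the grasp point.
Start: joints at [-1.387, 0.434, 0.025, 1.573, -0.012, 1.134, -0.075], TCP at [0.177, 0.599, 0.227] pointing down, gripper open.
Joint ranges: [-2.62, 2.62], [-0.44, 2.09], [-1.27, 1.32], [0.08, 2.57], [-1.32, 4.46], [0.12, 2], [-2.74, 2.74]. Speed limits (rad/s): [2.22, 2.22, 3.01, 3.01, 3.14, 3.14, 3.14].

INTERFACE

Orientations are given as a rotation vector (axis times angle).
In Python, from station import arm, optics, finish_job, nets gives the robot as it stands.
- The arm moves only by the shell command python3 -m inch 'ROWS' [FORCE]. ROWS is JSON, a list that holds one entry, the list of rows, each a list of 7 numbers: the turn, a rotation vector about the tool's x, y, z in rad, then the shift along the tool's x, y, z in mm, then the opening, from 0 (shut) to 1 (fully open). In form: [[[ax, ay, az, tx, ty, tz, jaw], ...]]. A call has 1 to 8 rows; each row shifts and turns the commanded pose from where the row before left it, along the tool's axes as they then stand; what a row does not reach is not made up. A row lasts 1/10 s, in which the tool goes at most 50 mm and 8.59 degrees, less where a joint would pass 70% of its speed; a pose out of reach is approached as far as the arm can. A call with a gripper value outside its range is refused whole. The fingers move at their own pace and stop on an object; FORCE is the grip in N (left out, the last holds). Time passes only in rows, so rows that do not move let the fingers close. It gives the time, the measured TCP pose, the force and the opening at its end, in the units of the state.
- arm.state(): the state, without advancing time (a new reading comes with each control period).
- optics.get_image(name): name is "scene" or "top" or "wrist"; returns the picture (384x512x3 uint8, red, green, blue); there is no depth.
- optics.calibration(name): a dict with "intrinsics" (3x3 intrinsics, pixels), "pose" (4x4, takes a point from camera to world coordinates). Camera axes: x right, y down, z forward; pixel columns grow to the right and rows downward; lengths in m; the calibration is good to about 2 mm. A picture is of the moment at which its call begins: read the wrist's pose just before it. calibration takes no time and is no camera call; for the wrist camera it gives the pose at the moment of the call.
- finish_job(): hands the job in, once; it reports no verdict.
Trained networks look in the newest picture that a camera, given by its name, has taken for a name from the list of things; names that differ only in an ending like _2 or _b are one class to them, and where a whole thing is asked for, a point or a joint stands for the part that bears it (a point fixed in the world has none). Each returns a list of dicts, best first, with "score" (0 to 1); they miss things now and then, are a little off and sometimes report something else, mostly with a low value. They report only what shows in the picture. A call takes as long as a camera call.
- nets.trace(camera, thing): "mask" (384x512 bool, what is visible of it) and "position" ([column, row] in pixels, amid what is visible of it).
- nets.tip_of(camera, thing): "position" ([column, row] in pixels: a listed point, or the origin of a listed thing).
The state is a dict: "clock": time; "q": joint angles; "dq": joint speeds; "joint_efforts": joint torques, N m; "tool_pos": TCP position; "eef_rot": TCP orientation; "contact_force": force on the tool from outside, world axes, zero at the start; "wrist_torque": the same for the moment, N m; "opening": opening from 0.0 (shut) to 1.0 (fully open).
Only numpy, scipy, OpenCV 4.12 (cv2) and the standard library are available. Lean on these libraries where they do the work, as an engineer would, in place of code of your own. Each camera call takes 0.05 s, during which the arm holds its last target. There are 200 camera calls.

TASK

Move the four open tester candles from the front row of the plywood stock tray to the dark tester stand, one to each compartment, standing upright and in the same left-to-right order as they and the closed stock jars behind them stand in the tray. Set each candle down rather than dropping it, and leave the closed jars standing in their places.

Things in the scene. Friction and masses are not known exactly. Their poses are not given: they have to be found in the camera images.
- tester_green: Open tester candle: forest green ceramic jar with clay half-moon motifs, cream wax and a wick inside its rim. Upright cylinder 54 mm in diameter, 72 mm high, about 0.2 kg; origin at the centre of its underside, z up. Starts in the front row of stock_rack before the stock jar of its own colour; about 29 mm clear to its neighbours along the row, 60 mm to the jar behind.
- tester_black: Open tester candle: black ceramic jar with clay half-moon motifs, cream wax and a wick inside its rim. Upright cylinder 54 mm in diameter, 72 mm high, about 0.2 kg; origin at the centre of its underside, z up. Starts in the front row of stock_rack before the stock jar of its own colour; about 29 mm clear to its neighbours along the row, 60 mm to the jar behind.
- tester_mint: Open tester candle: pale mint green ceramic jar with clay half-moon motifs, cream wax and a wick inside its rim. Upright cylinder 54 mm in diameter, 72 mm high, about 0.2 kg; origin at the centre of its underside, z up. Starts in the front row of stock_rack before the stock jar of its own colour; about 29 mm clear to its neighbours along the row, 60 mm to the jar behind.
- tester_rust: Open tester candle: rust red ceramic jar with clay half-moon motifs, cream wax and a wick inside its rim. Upright cylinder 54 mm in diameter, 72 mm high, about 0.2 kg; origin at the centre of its underside, z up. Starts in the front row of stock_rack before the stock jar of its own colour; about 29 mm clear to its neighbours along the row, 60 mm to the jar behind.
- stock_green: Closed stock jar: forest green ceramic jar with a solid forest green lid. Upright cylinder 54 mm in diameter, 80 mm high with lid; origin at the centre of its underside, z up. Stands loose in the back row of stock_rack and stays there.
- stock_black: Closed stock jar: black ceramic jar with a solid black lid. Upright cylinder 54 mm in diameter, 80 mm high with lid; origin at the centre of its underside, z up. Stands loose in the back row of stock_rack and stays there.
- stock_mint: Closed stock jar: pale mint green ceramic jar with a solid pale mint green lid. Upright cylinder 54 mm in diameter, 80 mm high with lid; origin at the centre of its underside, z up. Stands loose in the back row of stock_rack and stays there.
- stock_rust: Closed stock jar: rust red ceramic jar with a solid rust red lid. Upright cylinder 54 mm in diameter, 80 mm high with lid; origin at the centre of its underside, z up. Stands loose in the back row of stock_rack and stays there.
- stock_rack: Fixed plywood tray, 203 x 337 mm (x, y), 2 rows of 4 compartments: closed jars in the back row (robot's side), testers in front. Origin on the table under the front row's middle; x away from the robot, y along the row to the left, z up. Front centres x 0, y +124.5, +41.5, -41.5, -124.5 mm (left to right); back ones at x -115. Floor 10 mm above the origin; 5 mm walls and dividers up to 22 mm.
- tester_stand: Fixed dark wood stand, 88 x 337 mm (x, y), empty at the start: one row of 4 compartments 78 mm square inside, each with a round cork inlay. Origin on the table under the row's middle; x away from the robot, y along the row to the left, z up. Centres x 0, y +124.5, +41.5, -41.5, -124.5 mm (left to right). Floor 10 mm above the origin; 5 mm walls and dividers up to 22 mm.

How it is judged:
By the outcome, as a careful person would: the job done as asked, in the order asked, and still so for the second after the job is handed in, with the robot touching nothing.
It also fails if it takes over 93 s, if anything falls off the work surface, if the arm or the gripper's body presses on something with over 40 N, if the wrist force passes 120 N, or if a joint passes its speed limit or range.

## Working session

There is one attempt and no reset: what is moved stays moved. The work goes in short steps, Python scripts to look and compute and a shell command to move; the robot and the scene stay as the last step left them, time stands still between calls to the robot, and variables do not carry over. Pictures are saved under pics/ and viewed, about 12 in all and at most 16, crops included, and the job is handed in when it is done.

```bash
mkdir -p pics; ls; python3 - <<'E'
from station import arm, optics
import cv2, numpy as np
s=arm.state(); print({k:np.round(v,3).tolist() for k,v in s.items()})
for n in ("scene","top"):
    c=optics.calibration(n); print(n,np.round(c["intrinsics"],1).tolist(),np.round(c["pose"],3).tolist())
a=optics.get_image("scene");b=optics.get_image("top")
cv2.imwrite("pics/s1.png",a[...,::-1]);cv2.imwrite("pics/t1.png",b[...,::-1])
E
```

```text
pics
{'clock': 0.0, 'q': [-1.387, 0.435, 0.025, 1.574, -0.012, 1.134, -0.075], 'dq': [-0.001, -0.001, -0.001, -0.0, 0.001, -0.0, -0.0], 'joint_efforts': [-0.001, -66.785, 0.985, -31.447, -0.061, 0.043, 0.0], 'tool_pos': [0.177, 0.599, 0.226], 'eef_rot': [-0.996, 1.333, 0.995], 'contact_force': [-0.832, 0.039, 0.878], 'wrist_torque': [-0.041, -0.046, 0.047], 'opening': 0.998}
scene [[392.8, 0.0, 252.3], [0.0, 392.8, 196.4], [0.0, 0.0, 1.0]] [[-0.18, 0.76, -0.625, 1.194], [0.983, 0.152, -0.099, 0.089], [0.019, -0.632, -0.775, 0.932], [0.0, 0.0, 0.0, 1.0]]
top [[470.7, 0.0, 256.6], [0.0, 470.7, 188.7], [0.0, 0.0, 1.0]] [[-0.02, -0.984, 0.178, 0.235], [-1.0, 0.02, -0.006, -0.014], [0.002, -0.178, -0.984, 1.374], [0.0, 0.0, 0.0, 1.0]]
```

View pics/s1.png

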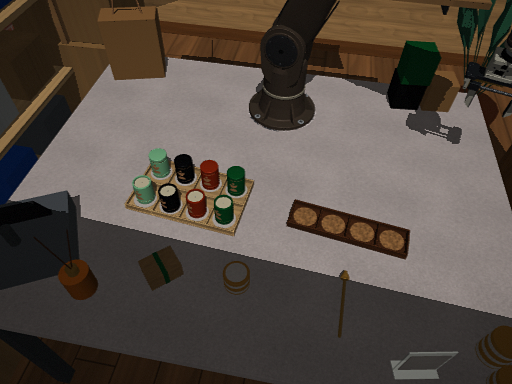

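View pics/t1.png

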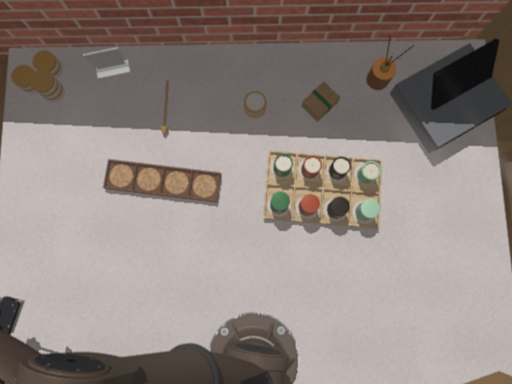

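Top view: the tray is at right, cols 265–382 and rows 152–230. Its front row from left to right is green (283,166), rust (312,167), black (340,168) and mint (370,172). The empty stand is at left, from (107,163) to (220,200), so the order there is green, rust, black, mint from the left.

```bash
cat > h.py <<'E'
from station import arm, optics, nets
import numpy as np, cv2
from scipy.spatial.transform import Rotation as R
def ray(cam,px,z,c=None):
    c=c or optics.calibration(cam); K=c["intrinsics"];T=np.array(c["pose"])
    d=T[:3,:3]@np.linalg.solve(K,[px[0],px[1],1.]); o=T[:3,3]
    return o+d*(z-o[2])/d[2]
E
python3 - <<'E'
from h import *
im=optics.get_image("top"); optics.get_image("scene")
for cam in ("top","scene"):
  for t,z in [("tester_green",0.01),("tester_rust",.01),("tester_black",.01),("tester_mint",.01),("stock_green",.01),("stock_mint",.01),("stock_rack",0),("tester_stand",0)]:
    r=nets.tip_of(cam,t)
    print(cam,t,[(round(x["score"],2),np.round(x["position"],1).tolist(),np.round(ray(cam,x["position"],z),3).tolist()) for x in r[:2]])
for t in ("tester_stand","stock_rack"):
  for cam in ("top","scene"):
    m=nets.trace(cam,t)[0]["mask"].astype(np.uint8)
    p=np.argwhere(m)[:,::-1].astype(np.float32)
    w=np.array([ray(cam,q,.022)[:2] for q in p],np.float32)
    b=cv2.minAreaRect(w); print(cam,t,b)
c=optics.calibration("wrist");print(np.round(c["pose"],3).tolist(),np.round(c["intrinsics"],0).tolist()); s=arm.state();print(s["clock"],R.from_rotvec(s["eef_rot"]).as_matrix().round(3).tolist())
E
```

```text
top tester_green [(0.7, [282.0, 167.5], [0.544, -0.099, 0.01])]
top tester_rust [(0.66, [312.1, 164.3], [0.552, -0.189, 0.01])]
top tester_black [(0.77, [334.6, 171.0], [0.53, -0.254, 0.01])]
top tester_mint [(0.79, [365.6, 172.6], [0.523, -0.346, 0.01]), (0.74, [279.1, 166.8], [0.546, -0.09, 0.01])]
top stock_green [(0.66, [277.1, 206.9], [0.426, -0.081, 0.01]), (0.18, [366.4, 175.5], [0.514, -0.348, 0.01])]
top stock_mint [(0.95, [362.1, 212.5], [0.404, -0.329, 0.01])]
top stock_rack [(0.79, [321.7, 169.3], [0.538, -0.218, 0.0])]
top tester_stand [(0.94, [162.5, 184.8], [0.5, 0.257, 0.0]), (0.7, [279.2, 205.1], [0.432, -0.088, 0.0])]
scene tester_green [(0.92, [225.5, 214.1], [0.532, -0.094, 0.01]), (0.41, [213.2, 184.1], [0.426, -0.157, 0.01])]
scene tester_rust [(0.8, [198.0, 211.4], [0.538, -0.175, 0.01]), (0.27, [144.4, 196.8], [0.516, -0.347, 0.01])]
scene tester_black [(0.71, [171.6, 205.6], [0.532, -0.257, 0.01])]
scene tester_mint [(0.61, [146.8, 195.3], [0.509, -0.342, 0.01])]
scene stock_green [(0.93, [237.1, 189.7], [0.434, -0.08, 0.01])]
scene stock_mint [(0.87, [161.7, 171.8], [0.408, -0.329, 0.01])]
scene stock_rack [(0.86, [185.7, 210.2], [0.533, -0.215, 0.0]), (0.32, [171.7, 202.6], [0.514, -0.264, 0.0])]
scene tester_stand [(0.66, [342.6, 231.3], [0.519, 0.247, 0.0])]Traceback (most recent call last):
  File "<stdin>", line 11, in <module>
  File "h.py", line 5, in ray
    c=c or optics.calibration(cam); K=c["intrinsics"];T=np.array(c["pose"])
           ~~~~~~~~~~~~~~~~~~^^^^^
ValueError: time passes only in moves, steps and waits
```

```bash
python3 - <<'E'
from h import *
for cam in ("top","scene"):
  optics.get_image(cam)
  c=optics.calibration(cam); K=c["intrinsics"];T=np.array(c["pose"])
  for t in ("tester_stand","stock_rack"):
    r=nets.trace(cam,t)
    if not r: print("none");continue
    m=r[0]["mask"].astype(np.uint8)
    p=np.argwhere(m)[:,::-1]
    d=(T[:3,:3]@np.linalg.solve(K,np.c_[p,np.ones(len(p))].T)).T
    w=(T[:3,3]+d*((.018-T[2,3])/d[:,2])[:,None])[:,:2].astype(np.float32)
    print(cam,t,r[0]["score"],cv2.minAreaRect(w))
c=optics.calibration("wrist");print(np.round(c["pose"],3).tolist(),np.round(c["intrinsics"],0).tolist()); s=arm.state();print(s["clock"],R.from_rotvec(s["eef_rot"]).as_matrix().round(3).tolist())
E
```

```text
top tester_stand 0.57 ((0.5101932883262634, 0.2567092180252075), (0.3393320143222809, 0.09338025003671646), 82.0110855102539)
top stock_rack 0.81 ((0.47833091020584106, -0.2143043577671051), (0.34038984775543213, 0.20821057260036469), 84.06861877441406)
scene tester_stand 0.96 ((0.5152712464332581, 0.25865161418914795), (0.3371894061565399, 0.10569070279598236), 81.88442993164062)
scene stock_rack 0.87 ((0.48180848360061646, -0.21226626634597778), (0.3422396183013916, 0.21724095940589905), 84.00850677490234)
[[0.282, 0.913, 0.295, 0.097], [0.96, -0.268, -0.087, 0.622], [-0.0, 0.307, -0.952, 0.385], [0.0, 0.0, 0.0, 1.0]] [[301.0, 0.0, 261.0], [0.0, 301.0, 190.0], [0.0, 0.0, 1.0]]
1.35 [[-0.0, -0.959, 0.283], [0.0, 0.283, 0.959], [-1.0, 0.0, 0.0]]
```

```bash
python3 -m inch '[[[0.08,0,0,0,-48,0,1],[0.08,0,0,0,-48,0,1],[0.08,0,0,0,-48,0,1],[0.08,0,0,0,-48,0,1],[0.08,0,0,0,-48,0,1],[0.08,0,0,0,-48,0,1],[0.08,0,0,0,-48,0,1],[0.08,0,0,0,-48,0,1]]]' 40
python3 - <<'E'
from h import *
s=arm.state();print({k:np.round(s[k],3).tolist() for k in("clock","q","tool_pos","opening")},R.from_rotvec(s["eef_rot"]).as_matrix().round(3).tolist())
cv2.imwrite("pics/w1.png",optics.get_image("wrist")[...,::-1])
E
```

```text
clock: 2.15
tool_pos: [0.4968, 0.3955, 0.2268]
eef_rot: [-0.502, 1.511, 0.502]
contact_force: [-0.2, 0.3, 0.4]
opening: 1.003
{'clock': 2.15, 'q': [-0.928, 0.454, 0.255, 1.562, -0.122, 1.141, -0.006], 'tool_pos': [0.497, 0.396, 0.227], 'opening': 1.003} [[0.0, -0.598, 0.802], [0.0, 0.802, 0.598], [-1.0, 0.0, 0.001]]
```

View pics/w1.png

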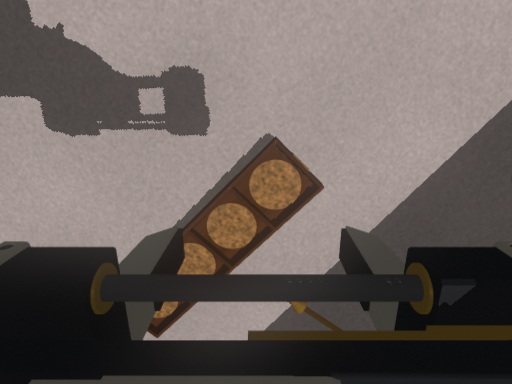

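The wrist view shows the right end of the stand. The cork discs are at about (275,184), (232,226) and (196,259, partly hidden).

```bash
python3 - <<'E'
from h import *
c=optics.calibration("wrist")
for p in [(275,184.5),(232,226)]: print(ray("wrist",p,.01,c).round(4))
for p in [(275,136),(323,185)]: print(ray("wrist",p,.022,c).round(4))
E
python3 -m inch '[[[0.08,0,0,0,-48,0,1],[0.08,0,0,0,-48,0,1],[0.08,0,0,0,-48,0,1],[0.08,0,0,0,-48,0,1],[0.08,0,0,0,-48,0,1],[0.08,0,0,0,-48,0,1],[0.08,0,0,0,-48,0,1],[0.08,0,0,0,-48,0,1]]]'
python3 - <<'E'
from h import *
s=arm.state();print({k:np.round(s[k],3).tolist() for k in("clock","q","tool_pos","opening")},R.from_rotvec(s["eef_rot"]).as_matrix().round(3).tolist())
cv2.imwrite("pics/w2.png",optics.get_image("wrist")[...,::-1])
for t in("green","rust","black","mint"):
  r=nets.trace("wrist","tester_"+t); print(t,[(round(x["score"],2),np.round(x["position"]).tolist(),ray("wrist",x["position"],.06).round(3).tolist()) for x in r[:2]])
E
```

```text
[0.5376 0.37   0.01  ]
[0.5255 0.2879 0.01  ]
[0.4985 0.4216 0.022 ]
[0.5845 0.4078 0.022 ]
clock: 3.0
tool_pos: [0.6302, 0.0423, 0.2268]
eef_rot: [-0.001, 1.57, 0.001]
contact_force: [0.1, -0.0, -0.6]
opening: 0.998
{'clock': 3.0, 'q': [-0.468, 0.467, 0.474, 1.584, -0.227, 1.145, 0.058], 'tool_pos': [0.63, 0.042, 0.227], 'opening': 0.998} [[0.001, -0.001, 1.0], [0.0, 1.0, 0.001], [-1.0, 0.0, 0.001]]
green [(0.57, [198.0, 260.0], [0.552, -0.079, 0.06])]
rust [(0.63, [193.0, 322.0], [0.539, -0.169, 0.06])]
black []
mint [(0.25, [146.0, 60.0], [0.514, 0.158, 0.06])]
```

View pics/w2.png

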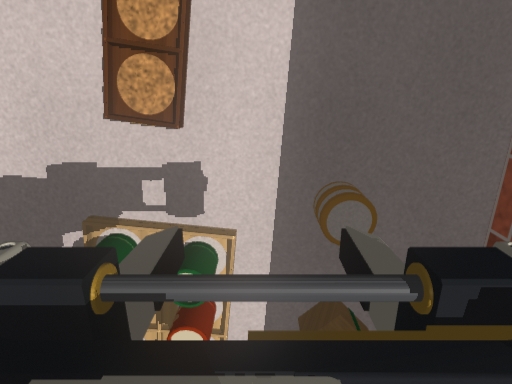

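Here the wrist view shows corks C4 (146,85) and C3 (149,10), the tray's far-left corners at (86,219) and (236,230), stock green (118,245), tester green (198,258) and rust (195,320).

```bash
python3 - <<'E'
from h import *
c=optics.calibration("wrist");print(arm.state()["dq"])
im=optics.get_image("wrist")
c=optics.calibration("wrist")
for n,p,z in [("C4",(146,84.5),.01),("C3",(149,11),.01),("stand cornerL",(104,118),.022),("stand cornerR",(182,128),.022),("trayL",(86,219),.022),("trayR",(236,230),.022)]: print(n,ray("wrist",p,z,c).round(4))
t=optics.get_image("top"); g=cv2.resize(t[130:240,90:395],None,fx=2.6,fy=2.6,interpolation=cv2.INTER_CUBIC)
cv2.imwrite("pics/t2.png",g[...,::-1])
E
```

```text
[-0.02540105  0.00366199 -0.02344576 -0.00429397  0.00011248  0.00184205
  0.00080156]
C4 [0.4935 0.1367 0.01  ]
C3 [0.5053 0.213  0.01  ]
stand cornerL [0.4443 0.0987 0.022 ]
stand cornerR [0.5354 0.0878 0.022 ]
trayL [ 0.401  -0.0307  0.022 ]
trayR [ 0.5971 -0.0449  0.022 ]
```

View pics/t2.png

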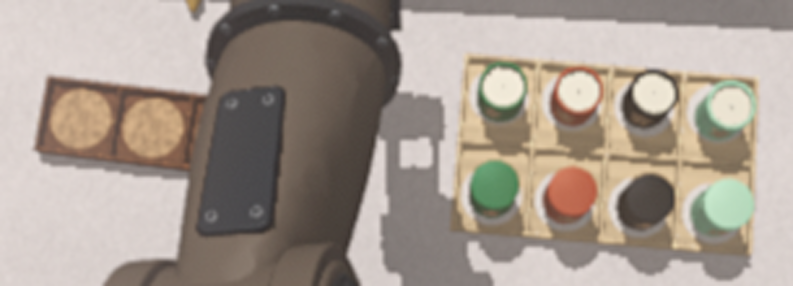

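The upright rims are clear in the 2.6× crop: green (503,91), rust (577,97), black (651,99) and mint (730,106).

```bash
python3 - <<'E'
from h import *
c=optics.calibration("top")
f=lambda p:(90+p[0]/2.6-.3,130+p[1]/2.6-.3)
for n,p,z in [("g",(503,91),.081),("r",(577,97),.081),("b",(651,99),.081),("m",(730,106),.081),
 ("sg",(495,185),.09),("sm",(722,204),.09),("TL",(467,56),.022),("TR",(757,77),.022),("BL",(452,231),.022),("BR",(752,253),.022),("C1",(81,119),.01),("C2",(153,128),.01),("sTL",(50,76),.022),("sBL",(37,150),.022)]:
  print(n,ray("top",f(p),z,c).round(4)[:2])
E
```

```text
g [ 0.5355 -0.0979]
r [ 0.5273 -0.1778]
b [ 0.5235 -0.2579]
m [ 0.514 -0.343]
sg [ 0.4313 -0.0857]
sm [ 0.4062 -0.3255]
TL [ 0.5909 -0.0619]
TR [ 0.5599 -0.3908]
BL [ 0.391  -0.0403]
BR [ 0.3599 -0.3718]
C1 [0.5288 0.3786]
C2 [0.5168 0.2965]
sTL [0.5768 0.4118]
sBL [0.4917 0.4234]
```

```bash
python3 -m inch '[[[0.035,0,0,0,-46,-31,1],[0.035,0,0,0,-46,-29,1],[0.035,0,0,0,-47,-26,1],[0,0,0,40,0,0,1],[0,0,0,40,0,0,1],[0,0,0,0,0,0,1],[0,0,0,0,0,0,1]]]'
cat > look.py <<'E'
from h import *
import sys
s=arm.state();M=R.from_rotvec(s["eef_rot"]).as_matrix()
print({k:np.round(s[k],4).tolist() for k in("clock","q","tool_pos","opening","contact_force")},M[:,2].round(3))
if len(sys.argv)>2: # target x y z yawdeg -> shift in tool axes (mm)
  t=np.array(list(map(float,sys.argv[2:5]))); print("tool shift mm",(M.T@(t-s["tool_pos"])*1000).round(1))
if sys.argv[1]!="-":
  cam,f=sys.argv[1].split(":"); cv2.imwrite(f"pics/{f}.png",optics.get_image(cam)[...,::-1])
E
python3 look.py wrist:w3 0.537 -0.097 0.041
```

```text
clock: 4.05
tool_pos: [0.5471, -0.08, 0.1471]
eef_rot: [0.078, 1.571, -0.078]
contact_force: [0.2, -0.7, 0.9]
opening: 0.998
{'clock': 4.05, 'q': [-0.3165, 0.4261, 0.4995, 1.8779, -0.2551, 0.9019, 0.2063], 'tool_pos': [0.5471, -0.08, 0.1471], 'opening': 0.998, 'contact_force': [0.1762, -0.7461, 0.8765]} [ 0.995 -0.099 -0.001]
tool shift mm [106.1 -17.9  -8.2]
```

View pics/w3.png

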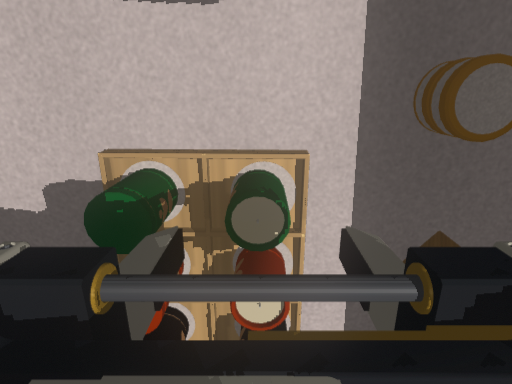

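The wrist view shows the green rim at (258,221) and the rust rim at (260,305).

```bash
python3 - <<'E'
from h import *
c=optics.calibration("wrist")
for p,z in [((258,221),.082),((260,303),.082),((102,151),.022),((308,153),.022)]: print(ray("wrist",p,z,c).round(4))
E
```

```text
[ 0.5445 -0.0963  0.082 ]
[ 0.5382 -0.1756  0.082 ]
[ 0.4006 -0.0359  0.022 ]
[ 0.5959 -0.057   0.022 ]
```

```bash
python3 -m inch '[[[0,0,0,0,-17,-2,1],[0,0,0,35,0,0,1],[0,0,0,35,0,0,1],[0,0,0,26,0,0,1],[0,0,0,10,0,0,1],[0,0,0,0,0,0,0.3],[0,0,0,0,0,0,0.3],[0,0,0,0,0,0,0.3]]]' 25
python3 look.py - 0.543 -0.097 0.041
```

```text
clock: 4.9
tool_pos: [0.5446, -0.098, 0.0425]
eef_rot: [0.079, 1.566, -0.079]
contact_force: [0.6, -0.3, -0.1]
opening: 0.791
{'clock': 4.9, 'q': [-0.2179, 0.569, 0.4209, 1.9652, -0.3597, 0.6771, 0.3264], 'tool_pos': [0.5446, -0.098, 0.0425], 'opening': 0.791, 'contact_force': [0.5546, -0.2907, -0.08]} [ 0.995 -0.101  0.003]
tool shift mm [ 1.5  0.8 -1.7]
```

```bash
python3 -m inch '[[[0,0,0,0,0,0,0.3],[0,0,0,0,0,0,0.3],[0,0,0,0,0,0,0.3],[0,0,0,0,0,0,0.3],[0,0,0,-5,0,0,0.3],[0,0,0,-20,0,0,0.3],[0,0,0,-40,0,0,0.3],[0,0,0,-40,0,0,0.3]]]'
python3 look.py - 0.529 0.3805 0.15
```

```text
clock: 5.7
tool_pos: [0.5424, -0.098, 0.1465]
eef_rot: [0.079, 1.571, -0.08]
contact_force: [2.2, -0.1, -1.6]
opening: 0.582
{'clock': 5.7, 'q': [-0.2909, 0.4259, 0.5091, 1.8826, -0.259, 0.9005, 0.2414], 'tool_pos': [0.5424, -0.098, 0.1465], 'opening': 0.5819, 'contact_force': [2.1532, -0.1186, -1.6142]} [ 0.995 -0.101 -0.002]
tool shift mm [ -3.6 474.7 -61.7]
```

```bash
python3 -m inch '[[[0,0,0,0,15,-2,0.3],[0,0,0,0,30,-4,0.3],[0,0,0,0,40,-5,0.3],[0,0,0,0,40,-5,0.3],[0,0,0,0,40,-5,0.3],[0,0,0,0,40,-5,0.3],[0,0,0,0,40,-5,0.3],[0,0,0,0,40,-5,0.3]]]' 30
python3 -m inch '[[[0,0,0,0,40,-5,0.3],[0,0,0,0,40,-5,0.3],[0,0,0,0,40,-5,0.3],[0,0,0,0,30,-5,0.3],[0,0,0,0,20,-5,0.3],[0,0,0,0,10,-2,0.3],[0,0,0,0,0,0,0.3],[0,0,0,0,0,0,0.3]]]'
python3 look.py - 0.529 0.3805 0.0435
```

```text
clock: 6.5
tool_pos: [0.5352, 0.1912, 0.1451]
eef_rot: [0.079, 1.57, -0.079]
contact_force: [0.7, -0.2, -2.3]
opening: 0.584
clock: 7.3
tool_pos: [0.528, 0.369, 0.1457]
eef_rot: [0.08, 1.569, -0.082]
contact_force: [-0.3, -0.4, -1.7]
opening: 0.583
{'clock': 7.3, 'q': [-0.9861, 0.5623, 0.4477, 1.6444, -0.2767, 0.999, -0.5505], 'tool_pos': [0.528, 0.369, 0.1457], 'opening': 0.5829, 'contact_force': [-0.3143, -0.3919, -1.7382]} [ 0.995 -0.103  0.   ]
tool shift mm [102.1  11.6  -0.2]
```

```bash
python3 -m inch '[[[0,0,0,0,12,0,0.3],[0,0,0,30,0,0,0.3],[0,0,0,35,0,0,0.3],[0,0,0,20,0,0,0.3],[0,0,0,10,0,0,0.3],[0,0,0,0,0,0,0.3],[0,0,0,0,0,0,0.3]]]' 30
python3 look.py scene:s2 0.529 0.3805 0.0435
python3 -c "
import cv2;a=cv2.imread('pics/s2.png')[150:280,270:430];cv2.imwrite('pics/s2c.png',cv2.resize(a,None,fx=3.5,fy=3.5))"
```

```text
clock: 8.0
tool_pos: [0.5296, 0.3831, 0.0518]
eef_rot: [0.08, 1.568, -0.079]
contact_force: [0.3, -0.6, -1.6]
opening: 0.583
{'clock': 8.0, 'q': [-0.9636, 0.6802, 0.3971, 1.6953, -0.335, 0.8323, -0.5202], 'tool_pos': [0.5296, 0.3831, 0.0518], 'opening': 0.5835, 'contact_force': [0.257, -0.5552, -1.6422]} [ 0.995 -0.101  0.001]
tool shift mm [ 8.3 -2.7 -0.4]
```

View pics/s2c.png

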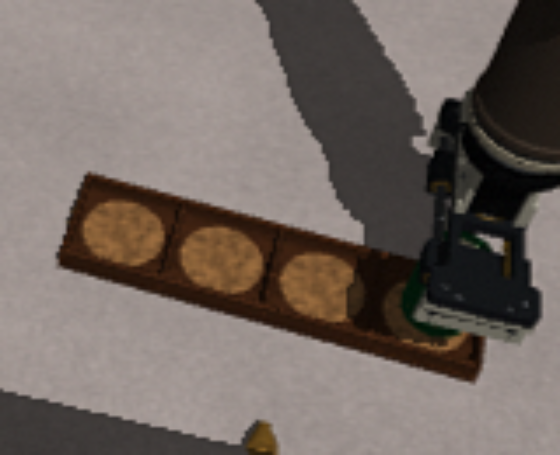

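The green candle hangs over the leftmost cork, inside the walls. I'll lower it gently.

```bash
python3 -m inch '[[[0,0,0,4,-2,0,0.3],[0,0,0,2,0,0,0.3],[0,0,0,1,0,0,0.3],[0,0,0,1,0,0,0.3],[0,0,0,0,0,0,0.3],[0,0,0,0,0,0,0.3]]]' 30
python3 look.py - 0.529 0.3805 0.0425
```

```text
clock: 8.65
tool_pos: [0.5285, 0.3811, 0.0428]
eef_rot: [0.079, 1.569, -0.079]
contact_force: [-0.1, -0.3, -2.2]
opening: 0.587
{'clock': 8.65, 'q': [-0.9589, 0.6892, 0.3914, 1.7049, -0.3398, 0.8151, -0.5138], 'tool_pos': [0.5285, 0.3811, 0.0428], 'opening': 0.5873, 'contact_force': [-0.1225, -0.3049, -2.2082]} [ 0.995 -0.101  0.   ]
tool shift mm [ 0.3 -0.5  0.5]
```

```bash
for i in 1 2; do python3 -m inch '[[[0,0,0,0.5,0,0,0.3],[0,0,0,0,0,0,0.3]]]' | grep -E "tool_pos|force"; done
```

```text
tool_pos: [0.5285, 0.3811, 0.0422]
contact_force: [-0.4, 0.2, -1.7]
tool_pos: [0.5285, 0.381, 0.0417]
contact_force: [-0.5, 0.0, -0.8]
```

```bash
for i in 1 2; do python3 -m inch '[[[0,0,0,0.5,0,0,0.3],[0,0,0,0,0,0,0.3]]]' | grep -E "tool_pos|force"; done
```

```text
tool_pos: [0.5285, 0.381, 0.0414]
contact_force: [-0.8, 0.2, 0.3]
tool_pos: [0.5286, 0.381, 0.0414]
contact_force: [-2.9, -2.0, 7.0]
```

```bash
python3 -m inch '[[[0,0,0,-0.5,0,0,0.65],[0,0,0,0,0,0,0.8],[0,0,0,0,0,0,1],[0,0,0,0,0,0,1],[0,0,0,0,0,0,1],[0,0,0,-15,0,0,1],[0,0,0,-40,0,0,1],[0,0,0,-50,0,0,1]]]'
python3 look.py - 0.537 -0.178 0.15
```

```text
clock: 10.25
tool_pos: [0.5274, 0.3802, 0.1466]
eef_rot: [0.077, 1.572, -0.082]
contact_force: [0.1, 1.1, 0.1]
opening: 1.002
{'clock': 10.25, 'q': [-0.9966, 0.5723, 0.4479, 1.6243, -0.2794, 1.0128, -0.5623], 'tool_pos': [0.5274, 0.3802, 0.1466], 'opening': 1.0021, 'contact_force': [0.1324, 1.121, 0.0753]} [ 0.995 -0.101 -0.002]
tool shift mm [  -2.  -554.3   65.9]
```

```bash
python3 -m inch '[[[0,0,0,0,-30,4,1],[0,0,0,0,-40,5,1],[0,0,0,0,-40,5,1],[0,0,0,0,-40,5,1],[0,0,0,0,-40,5,1],[0,0,0,0,-40,5,1],[0,0,0,0,-40,5,1],[0,0,0,0,-40,5,1]]]'
python3 -m inch '[[[0,0,0,0,-40,5,1],[0,0,0,0,-40,5,1],[0,0,0,0,-40,5,1],[0,0,0,0,-40,5,1],[0,0,0,0,-40,5,1],[0,0,0,0,-30,2,1],[0,0,0,0,-14,0,1],[0,0,0,0,0,0,1]]]'
python3 look.py wrist:w4 0.537 -0.178 0.041
python3 - <<'E'
from h import *
for t in("rust","black","mint"):
  r=nets.tip_of("wrist","tester_"+t); print(t,[(round(x["score"],2),np.round(x["position"]).tolist(),ray("wrist",x["position"],.01).round(3).tolist()) for x in r[:2]])
E
```

```text
clock: 11.05
tool_pos: [0.5362, 0.067, 0.1475]
eef_rot: [0.08, 1.568, -0.079]
contact_force: [1.2, -0.3, -0.6]
opening: 1.002
clock: 11.85
tool_pos: [0.5379, -0.1789, 0.147]
eef_rot: [0.082, 1.568, -0.083]
contact_force: [0.1, -0.2, 0.4]
opening: 1.0
{'clock': 11.85, 'q': [-0.1456, 0.4495, 0.5178, 1.847, -0.2743, 0.915, 0.3934], 'tool_pos': [0.5379, -0.1789, 0.147], 'opening': 1.0, 'contact_force': [0.1271, -0.2166, 0.4001]} [ 0.995 -0.105  0.001]
tool shift mm [106.    0.9  -1.1]
rust [(0.66, [257.0, 179.0], [0.534, -0.176, 0.01])]
black [(0.56, [262.0, 249.0], [0.533, -0.255, 0.01])]
mint [(0.89, [258.0, 314.0], [0.519, -0.341, 0.01])]
```

View pics/w4.png

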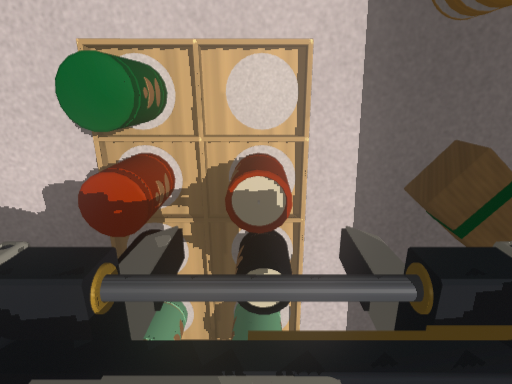

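The rust rim is at (258,200), midway between the fingers, and the nets agree on its position (0.534,-0.176). Gripping now.

```bash
python3 -m inch '[[[0,0,0,35,1,-1,1],[0,0,0,35,0,0,1],[0,0,0,25,0,0,1],[0,0,0,9,0,0,1],[0,0,0,0,0,0,0.3],[0,0,0,0,0,0,0.3],[0,0,0,0,0,0,0.3],[0,0,0,0,0,0,0.3]]]' 30
python3 -m inch '[[[0,0,0,0,0,0,0.3],[0,0,0,0,0,0,0.3],[0,0,0,0,0,0,0.3],[0,0,0,-5,0,0,0.3],[0,0,0,-20,0,0,0.3],[0,0,0,-40,0,0,0.3],[0,0,0,-40,0,0,0.3],[0,0,0,0,0,0,0.3]]]'
python3 look.py - 0.5175 0.2985 0.15
```

```text
clock: 12.85
tool_pos: [0.5382, -0.1758, 0.0434]
eef_rot: [0.079, 1.567, -0.079]
contact_force: [-0.5, 0.0, 0.2]
opening: 0.703
clock: 13.65
tool_pos: [0.5403, -0.1772, 0.1523]
eef_rot: [0.079, 1.561, -0.081]
contact_force: [0.4, -0.6, -2.1]
opening: 0.582
{'clock': 13.65, 'q': [-0.1552, 0.4422, 0.5251, 1.8444, -0.2746, 0.9183, 0.393], 'tool_pos': [0.5403, -0.1772, 0.1523], 'opening': 0.5815, 'contact_force': [0.4229, -0.6403, -2.0828]} [ 0.995 -0.102  0.008]
tool shift mm [  1.3 470.9 -71. ]
```

```bash
python3 -m inch '[[[0,0,0,0,15,-2,0.3],[0,0,0,0,30,-4,0.3],[0,0,0,0,40,-6,0.3],[0,0,0,0,40,-6,0.3],[0,0,0,0,40,-6,0.3],[0,0,0,0,40,-6,0.3],[0,0,0,0,40,-6,0.3],[0,0,0,0,40,-6,0.3]]]' 30
python3 -m inch '[[[0,0,0,0,40,-6,0.3],[0,0,0,0,40,-6,0.3],[0,0,0,0,40,-6,0.3],[0,0,0,0,30,-5,0.3],[0,0,0,0,22,-4,0.3],[0,0,0,0,14,-2,0.3],[0,0,0,0,0,0,0.3],[0,0,0,0,0,0,0.3]]]'
python3 look.py wrist:w5 0.5175 0.2985 0.0435
```

```text
clock: 14.45
tool_pos: [0.5226, 0.1145, 0.1459]
eef_rot: [0.078, 1.572, -0.079]
contact_force: [1.4, 0.6, -2.4]
opening: 0.584
clock: 15.25
tool_pos: [0.514, 0.2988, 0.1466]
eef_rot: [0.079, 1.57, -0.081]
contact_force: [0.2, -1.1, -2.4]
opening: 0.587
{'clock': 15.25, 'q': [-0.9371, 0.4862, 0.459, 1.7732, -0.2575, 0.9434, -0.4732], 'tool_pos': [0.514, 0.2988, 0.1466], 'opening': 0.5872, 'contact_force': [0.2125, -1.1388, -2.358]} [ 0.995 -0.102 -0.001]
tool shift mm [103.1   0.3   3.6]
```

View pics/w5.png

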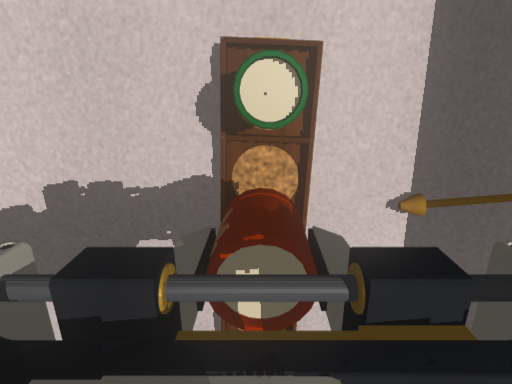

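Green stands upright in the leftmost compartment with its rim at (271,90). The rust candle is above the second compartment.

```bash
python3 -m inch '[[[0,0,0,30,0,3,0.3],[0,0,0,35,0,0,0.3],[0,0,0,25,0,0,0.3],[0,0,0,8,0,0,0.3],[0,0,0,0,0,0,0.3],[0,0,0,0,0,0,0.3]]]' | grep -E "tool_pos|force"
for i in 1 2 3; do python3 -m inch '[[[0,0,0,1,0,0,0.3],[0,0,0,0,0,0,0.3]]]'| grep -E "tool_pos|force"; done
```

```text
tool_pos: [0.5183, 0.2993, 0.0505]
contact_force: [0.5, -0.2, -1.8]
tool_pos: [0.5179, 0.3001, 0.0493]
contact_force: [0.3, 0.4, -2.5]
tool_pos: [0.5173, 0.2999, 0.0475]
contact_force: [0.1, -0.6, -1.7]
tool_pos: [0.5171, 0.2997, 0.0461]
contact_force: [0.4, 0.2, -2.7]
```

```bash
python3 -m inch '[[[0,0,0,1.5,0,0,0.3],[0,0,0,0,0,0,0.3],[0,0,0,0,0,0,0.3]]]'| grep -E "tool_pos|force"; for i in 1 2 3 ; do python3 -m inch '[[[0,0,0,0.6,0,0,0.3],[0,0,0,0,0,0,0.3]]]'| grep -E "tool_pos|force"; done
```

```text
tool_pos: [0.5172, 0.2997, 0.0446]
contact_force: [-1.1, 1.0, -1.7]
tool_pos: [0.5172, 0.2997, 0.0441]
contact_force: [0.2, 0.3, -2.6]
tool_pos: [0.5172, 0.2997, 0.0435]
contact_force: [-0.2, 0.2, -2.6]
tool_pos: [0.5173, 0.2997, 0.0429]
contact_force: [-0.1, -0.4, -2.1]
```

```bash
for i in 1 2 3 ; do python3 -m inch '[[[0,0,0,0.5,0,0,0.3],[0,0,0,0,0,0,0.3]]]'| grep -E "tool_pos|force"; done
```

```text
tool_pos: [0.5173, 0.2997, 0.0428]
contact_force: [-1.8, 0.4, 4.0]
tool_pos: [0.5173, 0.2997, 0.0428]
contact_force: [-4.2, -1.7, 9.8]
tool_pos: [0.5173, 0.2998, 0.0428]
contact_force: [-5.9, -2.9, 16.9]
```

```bash
python3 -m inch '[[[0,0,0,-1.3,0,0,0.3],[0,0,0,0,0,0,0.65],[0,0,0,0,0,0,1],[0,0,0,0,0,0,1],[0,0,0,0,0,0,1],[0,0,0,-15,0,0,1],[0,0,0,-40,0,0,1],[0,0,0,-48,0,0,1]]]'
python3 look.py - 0.531 -0.2585 0.15
```

```text
clock: 18.8
tool_pos: [0.5163, 0.299, 0.1465]
eef_rot: [0.078, 1.571, -0.081]
contact_force: [1.3, 1.3, -0.5]
opening: 0.996
{'clock': 18.8, 'q': [-0.9358, 0.4909, 0.462, 1.7666, -0.2608, 0.9481, -0.4684], 'tool_pos': [0.5163, 0.299, 0.1465], 'opening': 0.9958, 'contact_force': [1.3482, 1.3342, -0.5124]} [ 0.995 -0.101 -0.002]
tool shift mm [  -2.4 -553.2   71. ]
```

```bash
python3 -m inch '[[[0,0,0,0,-30,4,1],[0,0,0,0,-40,5,1],[0,0,0,0,-40,5,1],[0,0,0,0,-40,5,1],[0,0,0,0,-40,5,1],[0,0,0,0,-40,5,1],[0,0,0,0,-40,5,1],[0,0,0,0,-40,5,1]]]' | grep pos
python3 -m inch '[[[0,0,0,0,-40,6,1],[0,0,0,0,-40,6,1],[0,0,0,0,-40,5,1],[0,0,0,0,-40,5,1],[0,0,0,0,-40,5,1],[0,0,0,0,-30,5,1],[0,0,0,0,-14,0,1],[0,0,0,0,0,0,1]]]' |grep pos
python3 look.py wrist:w6 0.531 -0.2585 0.0425
python3 - <<'E'
from h import *
for t in("black","mint"):
  r=nets.tip_of("wrist","tester_"+t); print(t,[(round(x["score"],2),np.round(x["position"]).tolist(),ray("wrist",x["position"],.01).round(3).tolist()) for x in r[:2]])
E
```

```text
tool_pos: [0.5249, -0.0143, 0.1469]
tool_pos: [0.5313, -0.2608, 0.1465]
{'clock': 20.4, 'q': [-0.0025, 0.4914, 0.5287, 1.786, -0.2976, 0.9433, 0.5464], 'tool_pos': [0.5313, -0.2608, 0.1465], 'opening': 0.9993, 'contact_force': [-0.0719, 1.0589, -1.1894]} [ 0.995 -0.104  0.001]
tool shift mm [104.    2.4  -0.6]
black [(0.89, [262.0, 178.0], [0.533, -0.256, 0.01])]
mint [(0.96, [253.0, 254.0], [0.515, -0.341, 0.01])]
```

View pics/w6.png

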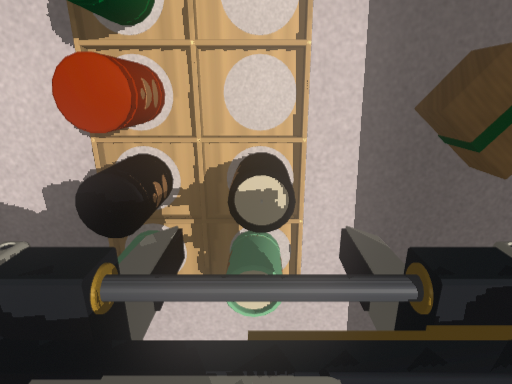

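The black rim is at (262,198), between the fingers. I'll go down and grip.

```bash
python3 -m inch '[[[0,0,0,35,2,0,1],[0,0,0,35,0,0,1],[0,0,0,25,0,0,1],[0,0,0,9,0,0,1],[0,0,0,0,0,0,0.3],[0,0,0,0,0,0,0.3],[0,0,0,0,0,0,0.3],[0,0,0,0,0,0,0.3]]]' 30 | grep -E "pos|op"
python3 -m inch '[[[0,0,0,0,0,0,0.3],[0,0,0,0,0,0,0.3],[0,0,0,0,0,0,0.3],[0,0,0,-5,0,0,0.3],[0,0,0,-20,0,0,0.3],[0,0,0,-40,0,0,0.3],[0,0,0,-40,0,0,0.3],[0,0,0,0,0,0,0.3]]]' | grep -E "pos|op"
python3 look.py - 0.506 0.2165 0.15
```

```text
tool_pos: [0.533, -0.2568, 0.043]
opening: 0.705
tool_pos: [0.5347, -0.2585, 0.1519]
opening: 0.587
{'clock': 22.15, 'q': [-0.0124, 0.4847, 0.5345, 1.7823, -0.2979, 0.9469, 0.5439], 'tool_pos': [0.5347, -0.2585, 0.1519], 'opening': 0.5871, 'contact_force': [1.2011, -0.3826, -2.0257]} [ 0.995 -0.101  0.008]
tool shift mm [ 3.000e-01  4.696e+02 -7.680e+01]
```

```bash
python3 -m inch '[[[0,0,0,0,15,-3,0.3],[0,0,0,0,30,-4,0.3],[0,0,0,0,40,-6,0.3],[0,0,0,0,40,-6,0.3],[0,0,0,0,40,-6,0.3],[0,0,0,0,40,-6,0.3],[0,0,0,0,40,-6,0.3],[0,0,0,0,40,-6,0.3]]]' 30 | grep pos
python3 -m inch '[[[0,0,0,0,40,-6,0.3],[0,0,0,0,40,-6,0.3],[0,0,0,0,40,-6,0.3],[0,0,0,0,30,-5,0.3],[0,0,0,0,22,-5,0.3],[0,0,0,0,14,-2,0.3],[0,0,0,0,0,0,0.3],[0,0,0,0,0,0,0.3]]]' | grep op
python3 look.py wrist:w7 0.506 0.2165 0.0435
```

```text
tool_pos: [0.5163, 0.0337, 0.1455]
opening: 0.584
{'clock': 23.75, 'q': [-0.856, 0.4228, 0.4801, 1.8807, -0.2439, 0.8972, -0.3599], 'tool_pos': [0.5067, 0.2183, 0.1462], 'opening': 0.5845, 'contact_force': [0.2498, -0.4295, -2.7584]} [ 0.995 -0.101 -0.001]
tool shift mm [102.7  -1.7  -0.4]
```

View pics/w7.png

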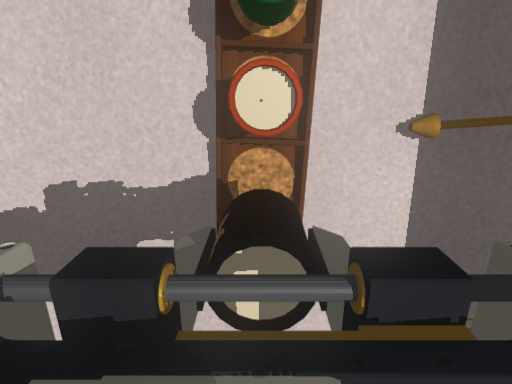

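Rust stands upright in C2 with its rim at (266,97). Black is over C3. Lowering.

```bash
python3 -m inch '[[[0,0,0,30,-2,0,0.3],[0,0,0,35,0,0,0.3],[0,0,0,25,0,0,0.3],[0,0,0,9,0,0,0.3],[0,0,0,2.5,0,0,0.3],[0,0,0,0,0,0,0.3],[0,0,0,0,0,0,0.3],[0,0,0,0,0,0,0.3]]]' | grep -E "tool_pos|force"
for i in 1 2 3; do python3 -m inch '[[[0,0,0,0.6,0,0,0.3],[0,0,0,0,0,0,0.3]]]'| grep -E "tool_pos|force"; done
```

```text
tool_pos: [0.5076, 0.2177, 0.0464]
contact_force: [0.4, 0.1, -2.6]
tool_pos: [0.507, 0.2176, 0.045]
contact_force: [-0.1, 0.2, -2.1]
tool_pos: [0.5068, 0.2174, 0.044]
contact_force: [0.6, -0.7, -2.2]
tool_pos: [0.5068, 0.2173, 0.0433]
contact_force: [-0.4, 0.0, -1.9]
```

```bash
for i in 1 2; do python3 -m inch '[[[0,0,0,0.5,0,0,0.3],[0,0,0,0,0,0,0.3]]]'| grep -E "tool_pos|force"; done
```

```text
tool_pos: [0.5068, 0.2173, 0.0429]
contact_force: [0.8, 0.0, -3.0]
tool_pos: [0.5069, 0.2173, 0.0424]
contact_force: [0.9, 0.7, -1.9]
```

```bash
for i in 1 2; do python3 -m inch '[[[0,0,0,0.5,0,0,0.3],[0,0,0,0,0,0,0.3]]]'| grep -E "tool_pos|force"; done
```

```text
tool_pos: [0.5069, 0.2174, 0.0423]
contact_force: [-1.8, -0.5, 3.6]
tool_pos: [0.5069, 0.2174, 0.0423]
contact_force: [-4.1, -1.0, 11.8]
```

```bash
python3 -m inch '[[[0,0,0,-0.8,0,0,0.3],[0,0,0,0,0,0,0.65],[0,0,0,0,0,0,1],[0,0,0,0,0,0,1],[0,0,0,0,0,0,1],[0,0,0,-15,0,0,1],[0,0,0,-40,0,0,1],[0,0,0,-48,0,0,1]]]' | grep op
python3 -m inch '[[[0,0,0,0,-30,4,1],[0,0,0,0,-40,5,1],[0,0,0,0,-40,5,1],[0,0,0,0,-40,5,1],[0,0,0,0,-40,5,1],[0,0,0,0,-40,5,1],[0,0,0,0,-40,5,1],[0,0,0,0,-40,5,1]]]' | grep pos
python3 -m inch '[[[0,0,0,0,-40,5,1],[0,0,0,0,-40,5,1],[0,0,0,0,-40,5,1],[0,0,0,0,-40,5,1],[0,0,0,0,-40,5,1],[0,0,0,0,-30,2,1],[0,0,0,0,-18,0,1],[0,0,0,0,0,0,1]]]' |grep pos
python3 look.py wrist:w8 0.518 -0.341 0.0425
python3 - <<'E'
from h import *
for t in("mint",):
  r=nets.tip_of("wrist","tester_"+t); print(t,[(round(x["score"],2),np.round(x["position"]).tolist(),ray("wrist",x["position"],.01).round(3).tolist()) for x in r[:2]])
E
```

```text
opening: 0.997
tool_pos: [0.5143, -0.0965, 0.1453]
tool_pos: [0.5148, -0.3481, 0.1452]
{'clock': 28.4, 'q': [0.1448, 0.5419, 0.5422, 1.7119, -0.3243, 0.9778, 0.7011], 'tool_pos': [0.5148, -0.3481, 0.1452], 'opening': 1.0023, 'contact_force': [0.2352, 0.0857, -0.2216]} [ 0.994 -0.105 -0.   ]
tool shift mm [102.7   7.6   2.4]
mint [(0.8, [261.0, 179.0], [0.517, -0.344, 0.01])]
```

View pics/w8.png

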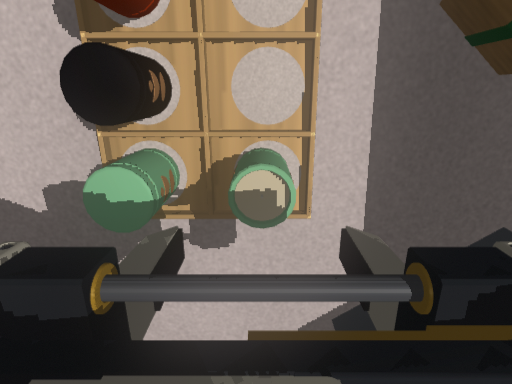

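The mint rim is at (262,194), between the fingers.

```bash
python3 -m inch '[[[0,0,0,35,5,2,1],[0,0,0,35,0,0,1],[0,0,0,24,0,0,1],[0,0,0,9,0,0,1],[0,0,0,0,0,0,0.3],[0,0,0,0,0,0,0.3],[0,0,0,0,0,0,0.3],[0,0,0,0,0,0,0.3]]]' 30 | grep -E "pos|op"
python3 -m inch '[[[0,0,0,0,0,0,0.3],[0,0,0,0,0,0,0.3],[0,0,0,0,0,0,0.3],[0,0,0,-5,0,0,0.3],[0,0,0,-20,0,0,0.3],[0,0,0,-40,0,0,0.3],[0,0,0,-40,0,0,0.3],[0,0,0,0,0,0,0.3]]]' | grep -E "pos|op"
python3 look.py - 0.4945 0.1345 0.15
```

```text
tool_pos: [0.5195, -0.34, 0.0435]
opening: 0.699
tool_pos: [0.5213, -0.342, 0.1528]
opening: 0.584
{'clock': 30.1, 'q': [0.1284, 0.5323, 0.5468, 1.707, -0.3236, 0.984, 0.6912], 'tool_pos': [0.5213, -0.342, 0.1528], 'opening': 0.5839, 'contact_force': [1.2879, -1.0957, -2.3104]} [ 0.995 -0.101  0.008]
tool shift mm [  0.5 471.3 -74.9]
```

```bash
python3 -m inch '[[[0,0,0,0,15,-2,0.3],[0,0,0,0,30,-4,0.3],[0,0,0,0,40,-6,0.3],[0,0,0,0,40,-6,0.3],[0,0,0,0,40,-6,0.3],[0,0,0,0,40,-6,0.3],[0,0,0,0,40,-6,0.3],[0,0,0,0,40,-6,0.3]]]' 30 | grep pos
python3 -m inch '[[[0,0,0,0,40,-6,0.3],[0,0,0,0,40,-6,0.3],[0,0,0,0,40,-6,0.3],[0,0,0,0,30,-5,0.3],[0,0,0,0,22,-4,0.3],[0,0,0,0,14,-2,0.3],[0,0,0,0,0,0,0.3],[0,0,0,0,0,0,0.3]]]' | grep op
python3 look.py wrist:w9 0.4945 0.1345 0.0435
```

```text
tool_pos: [0.5041, -0.0492, 0.146]
opening: 0.586
{'clock': 31.7, 'q': [-0.7604, 0.3647, 0.5098, 1.9725, -0.2305, 0.8618, -0.2286], 'tool_pos': [0.4952, 0.1352, 0.1468], 'opening': 0.5864, 'contact_force': [0.2033, -0.1158, -2.1793]} [ 0.995 -0.101 -0.001]
tool shift mm [103.3  -0.7  -0.5]
```

View pics/w9.png

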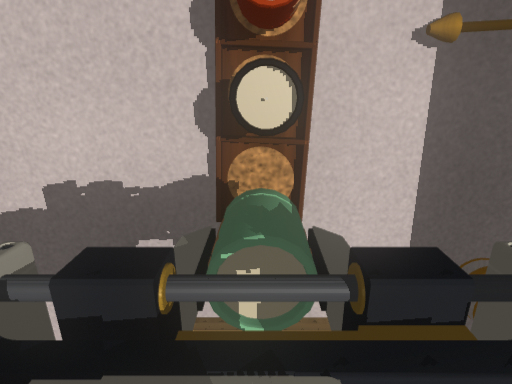

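Black stands upright in C3 with its rim at (266,97). Mint is over C4. Lowering.

```bash
python3 -m inch '[[[0,0,0,30,-1,0,0.3],[0,0,0,35,0,0,0.3],[0,0,0,25,0,0,0.3],[0,0,0,9,0,0,0.3],[0,0,0,2.5,0,0,0.3],[0,0,0,0,0,0,0.3],[0,0,0,0,0,0,0.3],[0,0,0,0,0,0,0.3]]]' | grep -E "tool_pos|force"
for i in 1 2 3 4; do python3 -m inch '[[[0,0,0,0.6,0,0,0.3],[0,0,0,0,0,0,0.3]]]'| grep -E "tool_pos|force"; done
```

```text
tool_pos: [0.4963, 0.1353, 0.0468]
contact_force: [0.4, 0.2, -2.0]
tool_pos: [0.4957, 0.1353, 0.0455]
contact_force: [0.1, 0.7, -2.6]
tool_pos: [0.4955, 0.1351, 0.0445]
contact_force: [0.3, 0.1, -1.8]
tool_pos: [0.4955, 0.1351, 0.0438]
contact_force: [-0.5, -0.1, -2.3]
tool_pos: [0.4955, 0.135, 0.0432]
contact_force: [-0.2, 1.0, -3.0]
```

```bash
for i in 1 2; do python3 -m inch '[[[0,0,0,0.5,0,0,0.3],[0,0,0,0,0,0,0.3]]]'| grep -E "tool_pos|force"; done
```

```text
tool_pos: [0.4955, 0.1351, 0.0428]
contact_force: [-0.8, -0.6, -2.1]
tool_pos: [0.4956, 0.1351, 0.0428]
contact_force: [-2.1, 0.0, 6.3]
```

```bash
python3 -m inch '[[[0,0,0,-0.5,0,0,0.3],[0,0,0,0,0,0,0.65],[0,0,0,0,0,0,1],[0,0,0,0,0,0,1],[0,0,0,0,0,0,1],[0,0,0,-15,0,0,1],[0,0,0,-40,0,0,1],[0,0,0,-48,0,0,1]]]' | grep op
python3 -m inch '[[[0,0,0,-20,-20,0,1],[0,0,0,-20,-30,-10,1],[0,0,0,-20,-30,-20,1],[0,0,0,-20,-30,-20,1],[0,0,0,0,-20,-20,1],[0,0,0,0,0,0,1],[0,0,0,0,0,0,1],[0,0,0,0,0,0,1]]]' | grep -E "pos|force"
python3 look.py scene:s3
python3 - <<'E'
from h import *
a=cv2.imread("pics/s3.png")[130:270,110:430];cv2.imwrite("pics/s3c.png",cv2.resize(a,None,fx=2.5,fy=2.5,interpolation=cv2.INTER_CUBIC))
O=np.array([.512,.2575]);M=np.array([[.990,-.139],[.139,.990]])
for t in("green","rust","black","mint"):
  r=nets.tip_of("scene","tester_"+t); p=ray("scene",r[0]["position"],.01); print(t,round(r[0]["score"],2),p.round(3),"in stand",(M@(p[:2]-O)).round(3))
  r=nets.tip_of("scene","stock_"+t);print(" stock",[(round(x["score"],2),ray("scene",x["position"],.01).round(3).tolist()) for x in r[:1]])
E
```

```text
opening: 0.995
tool_pos: [0.4134, 0.0136, 0.2258]
contact_force: [0.5, -0.6, -0.1]
{'clock': 35.35, 'q': [-0.7209, 0.0713, 0.6078, 2.0882, -0.0485, 0.995, -0.188], 'tool_pos': [0.4134, 0.0136, 0.2258], 'opening': 1.0012, 'contact_force': [0.5156, -0.5795, -0.0595]} [ 0.995 -0.1    0.   ]
green 0.92 [0.527 0.381 0.01 ] in stand [-0.002  0.124]
 stock [(0.92, [0.437, -0.082, 0.01])]
rust 0.96 [0.519 0.3   0.01 ] in stand [0.001 0.043]
 stock [(0.91, [0.437, -0.164, 0.01])]
black 0.82 [0.5   0.219 0.01 ] in stand [-0.007 -0.04 ]
 stock [(0.74, [0.41, -0.236, 0.01])]Traceback (most recent call last):
  File "<stdin>", line 5, in <module>
IndexError: list index out of range
```

View pics/s3c.png

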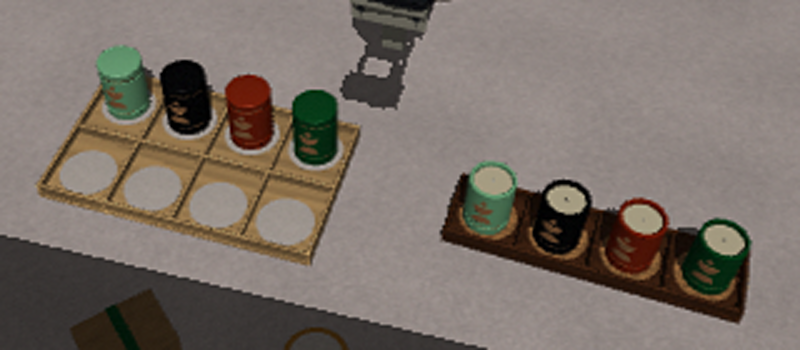

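All four testers stand upright, one in each compartment, in the stock jars' order. The closed jars are in place and the arm is clear.

```bash
python3 -c "
from station import finish_job; print(finish_job())"
```

```text
the job is handed in; nothing more can be done
None
```

All four testers now stand on the dark stand, one per compartment. From the robot's left to right they are green, rust, black, mint, the same order as the stock jars. Each candle was lowered until the wrist force showed contact (at most about 17 N upward) and only then released. The last clock reading before hand-in was 35.4 s of the 93 s allowed.

- **Last picture:** the scene camera shows all four candles upright inside their compartments, all four closed jars standing in the back row, and the arm clear of everything.
- **Network check:** it put green and rust within about 2 mm of their compartment centres, and black within about 7 mm.
- **Missing from that check:** the network did not report the mint candle in the final picture. That script stopped there, so stock mint was not checked either. I judged both from the picture alone.
- **Disagreement while measuring:** one early wrist-camera estimate of the stand, taken while the arm was still moving, was about 1 cm off the others. I did not use it.

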